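# Unpile the finished cartons into their order trays

### The job

Four finished cartons were left in two small piles on the packing bench. Take the piles apart and set each carton right side up in the tray of its own colour, flat on the tray's floor inside the rim, without dropping or throwing it. Leave the amber jar and the steel beaker where they stand.

Things in the scene. Friction and masses are not known exactly. Their poses are not given: they have to be found in the camera images.
- green_carton: large green packaging carton with a white label and bands, 60 (x) by 96 (y) by 38 (z) mm, about 0.15 kg, rigid; loose; stands flat on the bench at the start, with one of the small cartons (blue or orange) lying on top of it. Origin: centre of its underside; z up, y along its long side
- black_carton: large black packaging carton with a gold-coloured label and bands, 60 (x) by 96 (y) by 38 (z) mm, about 0.15 kg, rigid; loose; stands flat on the bench at the start, with one of the small cartons (blue or orange) lying on top of it. Origin: centre of its underside; z up, y along its long side
- blue_carton: small blue packaging carton with a white label and bands, 40 (x) by 64 (y) by 32 (z) mm, about 0.06 kg, rigid; loose; lies flat on top of one of the large cartons (green or black; which one changes) at the start, roughly centred and possibly turned. Origin: centre of its underside; z up, y along its long side
- orange_carton: small orange packaging carton with a white label and bands, 40 (x) by 64 (y) by 32 (z) mm, about 0.06 kg, rigid; loose; lies flat on top of one of the large cartons (green or black; which one changes) at the start, roughly centred and possibly turned. Origin: centre of its underside; z up, y along its long side
- green_tray: low open green plastic tray fixed to the bench, for the green carton: outside 92 (x) by 128 (y) by 12 (z) mm, walls and floor 4 mm thick, so the inside is 84 by 120 mm, 8 mm deep and 12 mm larger than its carton on every side. Origin: centre of its underside (the inner floor is 4 mm above it); z up, y along its long side
- black_tray: low open black plastic tray fixed to the bench, for the black carton: outside 92 (x) by 128 (y) by 12 (z) mm, walls and floor 4 mm thick, so the inside is 84 by 120 mm, 8 mm deep and 12 mm larger than its carton on every side. Origin: centre of its underside (the inner floor is 4 mm above it); z up, y along its long side
- blue_tray: low open blue plastic tray fixed to the bench, for the blue carton: outside 72 (x) by 96 (y) by 12 (z) mm, walls and floor 4 mm thick, so the inside is 64 by 88 mm, 8 mm deep and 12 mm larger than its carton on every side. Origin: centre of its underside (the inner floor is 4 mm above it); z up, y along its long side
- orange_tray: low open orange plastic tray fixed to the bench, for the orange carton: outside 72 (x) by 96 (y) by 12 (z) mm, walls and floor 4 mm thick, so the inside is 64 by 88 mm, 8 mm deep and 12 mm larger than its carton on every side. Origin: centre of its underside (the inner floor is 4 mm above it); z up, y along its long side
- gel_jar: bystander: amber jar with a white cap, 60 mm across, 85 mm high, standing loose beyond the work. Origin: centre of its underside
- steel_beaker: bystander: open steel beaker, 64 mm across, 80 mm high, standing loose beyond the work. Origin: centre of its underside
There are look-alikes about, which are no part of the job. What is shaped like the blue_carton but red is not meant.

How it is judged:
By the outcome, as a careful person would: the job done as asked, in the order asked, and still so for the second after the job is handed in, with the robot touching nothing.
It also fails if it takes over 115 s, if anything falls off the work surface, if the arm or the gripper's body presses on something with over 40 N, if the wrist force passes 120 N, or if a joint passes its speed limit or range.

### The arm

A 7-joint arm with a two-finger parallel gripper is mounted at the origin on the work surface. World frame = base frame: x ahead of the robot, y to its left, z up, the work surface at z = 0. Lengths are in m, angles in degrees, forces in N, time in s.
With the tool pointing down it reaches from about 0.425 to 0.875 m from the base axis. Payload 4.7 kg.
Tool frame: the origin (TCP) lies midway between the tips of the shut fingers; the grasp point (between the pads) lies 19 mm behind it; z points along the fingers, y is the line along which they close (so a half turn about z gives the same grasp; the last joint's range is limited). The gripper opens to 85 mm and grips with 20 to 120 N. Pads are 22 mm wide; open, the fingers measure 114 mm over their backs; the gripper's body (76 mm by 85 mm) begins 54 mm behind the grasp point. The pads swing forward as they close: fully open they stand 13 mm farther back than shut.
Start: joints at [-70.124, 18.392, -4.016, 83.108, 1.295, 78.541, -3.26], TCP at [0.212, 0.614, 0.231] pointing down, gripper open.
Joint ranges: [-163.93, 163.93], [-17.29, 119.83], [-79.2, 71.16], [3.27, 140.29], [-89.18, 269.18], [5.43, 117.66], [-154.24, 154.24]. Speed limits (degrees/s): [147.25, 147.25, 180, 180, 180, 180, 180].

### API

Orientations are given as a 3x3 rotation matrix whose columns are the frame's x, y, z axes.
In Python, from station import get_state, read_camera, camera_info, sign_off gives the robot as it stands.
- The arm moves only by the shell command python3 -m creep 'ROWS'. ROWS is JSON, a list of rows, each an object of numbers: "fingers": the opening, from -1 (shut) to 1 (fully open); "x", "y", "z": the shift along the world's x, y, z in units of 30 mm (1.0 is 30 mm); "yaw": the turn about the world's z in units of 6 degrees (1.0 is 6 degrees). In form: [{"fingers": .., "x": .., "y": .., "z": .., "yaw": ..}, ...]. A call has 1 to 10 rows; each row shifts and turns the commanded pose from where the row before left it; what a row does not reach is not made up. A row lasts 1/10 s, in which the tool goes at most 50 mm and 8.59 degrees, less where a joint would pass 70% of its speed; a pose out of reach is approached as far as the arm can. A call is refused whole if a number of a shift passes 1 or a number of a turn 1, either way. A call with a gripper value outside its range is refused whole. The fingers move at their own pace and stop on an object; the grip force is fixed at half the most. Time passes only in rows, so rows that do not move let the fingers close. It gives the time, the measured TCP pose, the force, the opening and the grip force at its end, in the units of the state.
- get_state(): the state, without advancing time (a new reading comes with each control period).
- read_camera(name): name is "scene" or "top" or "wrist"; returns the picture (400x640x3 uint8, red, green, blue); there is no depth.
- camera_info(name): a dict with "intrinsics" (3x3 intrinsics, pixels), "extrinsics" (4x4, takes a point from world to camera coordinates); the wrist camera has in their place "T_tool_cam" (4x4, takes a point from camera to tool coordinates, whose origin is the TCP and whose axes are the flange's). Camera axes: x right, y up, looking along -z (the intrinsics and any distortion apply to the point x, -y, -z); pixel columns grow to the right and rows downward; lengths in m; the calibration is good to about 2 mm. A picture is of the moment at which its call begins: read the wrist's pose just before it. camera_info takes no time and is no camera call.
- sign_off(): hands the job in; it is judged then, once.
The state is a dict: "time": time; "qpos": joint angles; "qvel": joint speeds; "tau": joint torques, N m; "tool_pos": TCP position; "tcp_rot": TCP orientation; "wrist_force": force on the tool from outside, world axes, zero at the start; "moment": the same for the moment, N m; "gripper_width": finger opening in m; "gripper_force": force on a finger pad.
Only numpy, scipy, OpenCV 4.12 (cv2) and the standard library are available. Lean on these libraries where they do the work, as an engineer would, in place of code of your own. Each camera call takes 0.05 s, during which the arm holds its last target. There are 200 camera calls.

## Working session

There is one attempt and no reset: what is moved stays moved. The work goes in short steps, Python scripts to look and compute and a shell command to move; the robot and the scene stay as the last step left them, time stands still between calls to the robot, and variables do not carry over. Pictures are saved under pics/ and viewed, at most 14 in all, crops included, and the job is handed in when it is done.

```bash
mkdir -p pics
python3 - <<'E'
from station import *
import cv2,numpy as np
s=get_state();print(s['time'],s['tool_pos'],np.round(s['tcp_rot'],3).tolist(),s['gripper_width'])
for n in ['scene','top']:
    cv2.imwrite(f'pics/{n}0.png',read_camera(n)[:,:,::-1]);i=camera_info(n);print(n,{k:np.round(v,4).tolist() if not isinstance(v,str) else v for k,v in i.items()})
print({k:np.round(v,4).tolist() if not isinstance(v,str) else v for k,v in camera_info('wrist').items()})
E
```

```text
0.0 [0.2122186  0.61380952 0.23022794] [[-0.945, 0.327, -0.001], [0.327, 0.945, -0.002], [-0.0, -0.002, -1.0]] 0.08557542841366979
scene {'intrinsics': [[442.833, 0.0, 319.9357], [0.0, 442.833, 203.4734], [0.0, 0.0, 1.0]], 'extrinsics': [[0.7617, 0.6474, 0.024, -0.4798], [-0.3843, 0.4217, 0.8213, 0.1692], [0.5216, -0.6348, 0.57, -1.2809], [0.0, 0.0, 0.0, 1.0]]}
top {'intrinsics': [[415.6456, 0.0, 320.8726], [0.0, 415.6456, 203.8811], [0.0, 0.0, 1.0]], 'extrinsics': [[0.1098, -0.9939, -0.0042, -0.0187], [0.9736, 0.1067, 0.2017, -0.6223], [-0.2001, -0.0262, 0.9794, -1.0714], [0.0, 0.0, 0.0, 1.0]]}
{'intrinsics': [[341.7888, 0.0, 322.1609], [0.0, 341.7888, 195.8823], [0.0, 0.0, 1.0]], 'T_tool_cam': [[0.0009, 0.947, 0.3214, 0.0826], [1.0, -0.0009, -0.0002, 0.0005], [0.0001, 0.3214, -0.947, -0.1423], [0.0, 0.0, 0.0, 1.0]]}
```

View pics/top0.png

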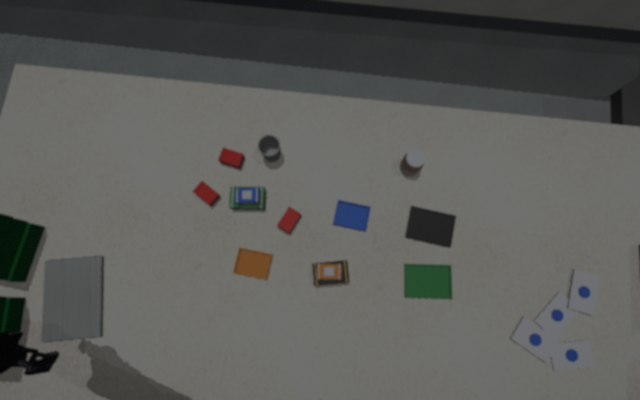

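View pics/scene0.png

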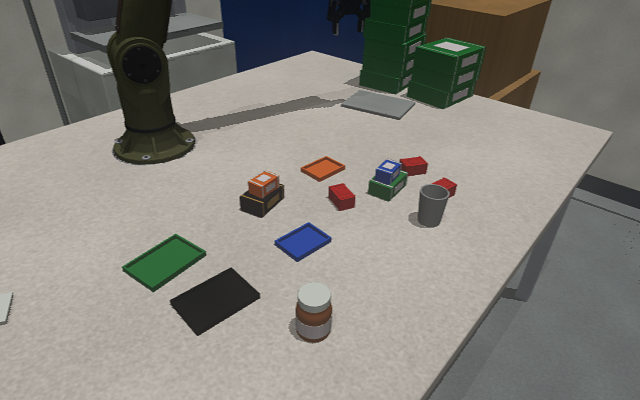

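The top view shows blue on green at (247,198) and orange on black at (330,272). The trays are orange (253,264), blue (352,216), black (431,226) and green (428,281).

Things that could be mistaken for the cartons:
- Red look-alike cartons at (231,158), (206,193) and (289,220).
- The tall green box stacks at (10,250), behind the gripper.

I choose the blue, orange, green and black cartons, and will check that choice in an enlarged crop.

```bash
cat > h.py <<'E'
import numpy as np,cv2
from station import *
def PM(n):
    i=camera_info(n)
    if n=='wrist':
        s=get_state();T=np.eye(4);T[:3,:3]=s['tcp_rot'];T[:3,3]=s['tool_pos']
        E=np.linalg.inv(T@np.array(i['T_tool_cam']))
    else: E=np.array(i['extrinsics'])
    return np.array(i['intrinsics'])@np.diag([1,-1,-1])@E[:3]
def proj(P,X):
    p=P@np.append(X,1);return p[:2]/p[2]
def at_z(P,uv,z):
    u,v=uv;A=np.array([P[0]-u*P[2],P[1]-v*P[2]])
    return np.linalg.solve(A[:,:2],-A[:,2]*z-A[:,3])
def tri(views):
    A=np.vstack([[P[0]-u*P[2],P[1]-v*P[2]] for P,(u,v) in views])
    x=np.linalg.lstsq(A[:,:3],-A[:,3],rcond=None)[0];return x
E
python3 - <<'E'
import cv2
t=cv2.imread('pics/top0.png')[135:305,190:460];cv2.imwrite('pics/top0c.png',cv2.resize(t,(783,493),interpolation=cv2.INTER_CUBIC))
t=cv2.imread('pics/scene0.png')[145:345,110:470];cv2.imwrite('pics/scene0c.png',cv2.resize(t,(792,440),interpolation=cv2.INTER_CUBIC))
E
```

```text
(no output)
```

View pics/top0c.png

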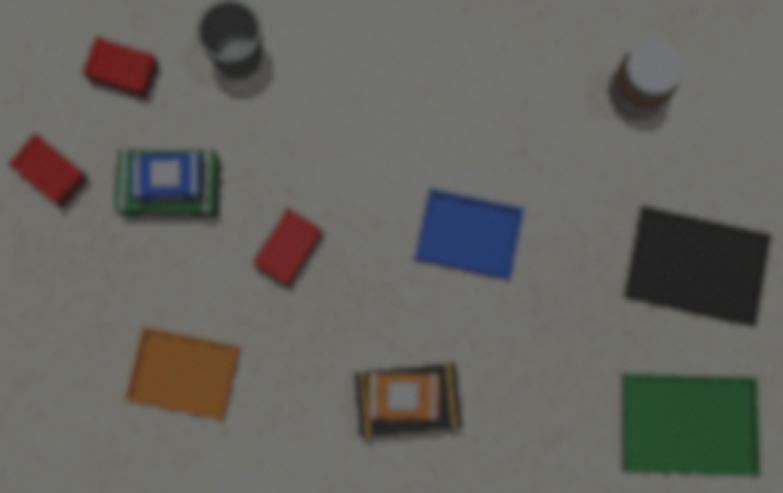

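View pics/scene0c.png

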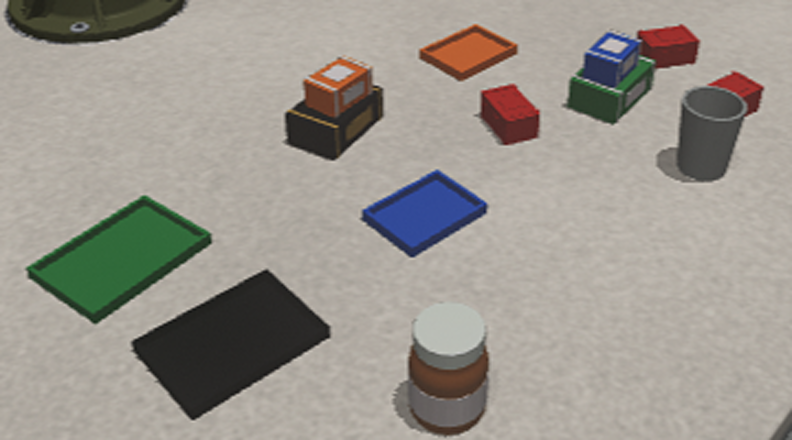

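The crops confirm the choice. In the top crop the blue label is at (165,173) on green and the orange label at (404,396) on black. In the scene crop they are at (613,45) and (338,73). The red ones are all loose on the bench.

Run:
```python
from h import *
T,S=PM('top'),PM('scene')
t=lambda p:((p[0]+.5)/2.9-.5+190,(p[1]+.5)/2.9-.5+135)
s=lambda p:((p[0]+.5)/2.2-.5+110,(p[1]+.5)/2.2-.5+145)
for n,a,b in [('bluelabel',(165,173),(613,45)),('orlabel',(404,396),(338,73)),
 ('btray far',(432,189),(487,206)),('btray left',(415,262),(437,171)),('btray r',(509,279),(363,212)),
 ('otray',(143,327),(517,46)),('otray2',(127,402),(476,26)),('otray3',(223,420),(420,52)),
 ('gtray',(622,374),(211,237)),('gtray',(622,472),(145,196)),('gtray',(760,475),(28,269)),('ktray',(642,206),(329,330)),('ktray',(625,297),(266,270)),('ktray',(755,325),(133,345)),
 ('black box',(461,427),(286,111)),('black box',(357,372),(382,87)),('green box',(218,213),(571,80))]:
    print(n,np.round(tri([(T,t(a)),(S,s(b))]),4))
Q={'blue':(.070,[(134,151),(204,152),(203,196),(133,195)]),'orange':(.070,[(371,373),(438,373),(439,418),(371,419)]),
'greenbox':(.038,[(118,150),(219,151),(218,213),(116,212)]),'blackbox':(.038,[(357,372),(455,363),(461,427),(367,436)]),
'otray':(.012,[(143,327),(240,347),(223,420),(127,402)]),'btray':(.012,[(432,189),(524,208),(509,279),(415,262)]),'ktray':(.012,[(642,206),(771,234),(755,325),(625,297)]),'gtray':(.012,[(622,374),(757,376),(760,475),(622,472)])}
for k,(z,c) in Q.items():
    w=np.array([at_z(T,t(p),z) for p in c]);m=w.mean(0)
    l=(w[0]-w[1]+w[3]-w[2])/2;sh=(w[0]-w[3]+w[1]-w[2])/2
    print(k,np.round(m,4),'long axis deg',round(np.degrees(np.arctan2(l[1],l[0])),1),'len',np.round([np.linalg.norm(l),np.linalg.norm(sh)],3),'r',round(np.hypot(*m),3))
for n,p in [('beaker',(230,30)),('jar',(653,68))]: print(n,at_z(T,t(p),.08))
```

```text
bluelabel [0.6261 0.2557 0.0685]
orlabel [0.4443 0.0107 0.0676]
btray far [0.6526 0.0042 0.0064]
btray left [0.5786 0.014  0.0055]
btray r [ 0.5703 -0.0804  0.0057]
otray [0.4854 0.2684 0.0069]
otray2 [0.4136 0.2743 0.0055]
otray3 [0.4058 0.1795 0.0052]
gtray [ 0.4902 -0.197   0.0035]
gtray [ 0.3979 -0.2033  0.006 ]
gtray [ 0.4097 -0.3318  0.0073]
ktray [ 0.6569 -0.2053  0.0045]
ktray [ 0.5645 -0.1942  0.0065]
ktray [ 0.5511 -0.3215  0.0048]
black box [ 0.4231 -0.0451  0.0379]
black box [0.4629 0.0563 0.037 ]
green box [0.6023 0.2088 0.0339]
blue [0.6236 0.2504] long axis deg 95.4 len [0.066 0.042] r 0.672
orange [0.4425 0.0076] long axis deg 96.7 len [0.061 0.041] r 0.443
greenbox [0.6224 0.2567] long axis deg 95.7 len [0.098 0.061] r 0.673
blackbox [0.4411 0.0021] long axis deg 101.6 len [0.09  0.059] r 0.441
otray [0.4425 0.22  ] long axis deg 85.3 len [0.095 0.072] r 0.494
btray [ 0.6074 -0.0399] long axis deg 85.1 len [0.093 0.073] r 0.609
ktray [ 0.6012 -0.2635] long axis deg 83.8 len [0.127 0.092] r 0.656
gtray [ 0.4485 -0.2647] long axis deg 95.3 len [0.129 0.092] r 0.521
beaker [0.76716706 0.2102731 ]
jar [ 0.77308087 -0.19368735]
```

```bash
python3 -m creep '[{"fingers":1,"x":0.5,"y":-0.5,"yaw":-0.6},{"fingers":1,"x":1,"y":-0.9,"yaw":-1},{"fingers":1,"x":1,"y":-0.9,"yaw":-1},{"fingers":1,"x":1,"y":-0.9,"yaw":-1},{"fingers":1,"x":1,"y":-0.9,"yaw":-1},{"fingers":1,"x":1,"y":-0.9,"yaw":-1},{"fingers":1,"x":1,"y":-0.9,"yaw":-1},{"fingers":1,"x":1,"y":-0.9,"yaw":-1},{"fingers":1,"x":1,"y":-0.9,"yaw":-1},{"fingers":1,"x":1,"y":-0.9,"yaw":-1}]'
```

```text
$[0]: bad value
```

```bash
python3 -m creep '[{"fingers":1,"x":0.5,"y":-0.5,"z":0,"yaw":-0.6},{"fingers":1,"x":1,"y":-0.9,"z":0,"yaw":-1},{"fingers":1,"x":1,"y":-0.9,"z":0,"yaw":-1},{"fingers":1,"x":1,"y":-0.9,"z":0,"yaw":-1},{"fingers":1,"x":1,"y":-0.9,"z":0,"yaw":-1},{"fingers":1,"x":1,"y":-0.9,"z":0,"yaw":-1},{"fingers":1,"x":1,"y":-0.9,"z":0,"yaw":-1},{"fingers":1,"x":1,"y":-0.9,"z":0,"yaw":-1},{"fingers":1,"x":1,"y":-0.9,"z":0,"yaw":-1},{"fingers":1,"x":1,"y":-0.9,"z":0,"yaw":-1}]'
```

```text
time: 1.1
tool_pos: [0.4989, 0.3533, 0.2313]
tcp_rot: [[-0.223, 0.975, 0.0], [0.975, 0.223, -0.0], [-0.0, -0.0, -1.0]]
wrist_force: [-0.7, -0.6, 1.3]
gripper_width: 0.0855
gripper_force: 0.0
```

```bash
python3 -m creep '[{"fingers":1,"x":1,"y":-0.8,"z":-0.2,"yaw":-0.5},{"fingers":1,"x":1,"y":-0.8,"z":-0.3,"yaw":-0.5},{"fingers":1,"x":1,"y":-0.8,"z":-0.3,"yaw":-0.3},{"fingers":1,"x":0.9,"y":-0.7,"z":-0.2,"yaw":0},{"fingers":1,"x":0.34,"y":-0.32,"z":0,"yaw":0},{"fingers":1,"x":0,"y":0,"z":0,"yaw":0},{"fingers":1,"x":0,"y":0,"z":0,"yaw":0}]'
python3 - <<'E'
from h import *
P=PM('wrist');np.save('P1.npy',P);cv2.imwrite('pics/w1.png',read_camera('wrist')[:,:,::-1])
print(get_state()['tool_pos'])
E
```

```text
time: 1.8
tool_pos: [0.6237, 0.2547, 0.2016]
tcp_rot: [[-0.096, 0.995, -0.001], [0.995, 0.096, 0.001], [0.001, -0.001, -1.0]]
wrist_force: [-0.9, 0.5, 0.1]
gripper_width: 0.0849
gripper_force: 0.0
[0.62331472 0.25572688 0.20177057]
```

View pics/w1.png

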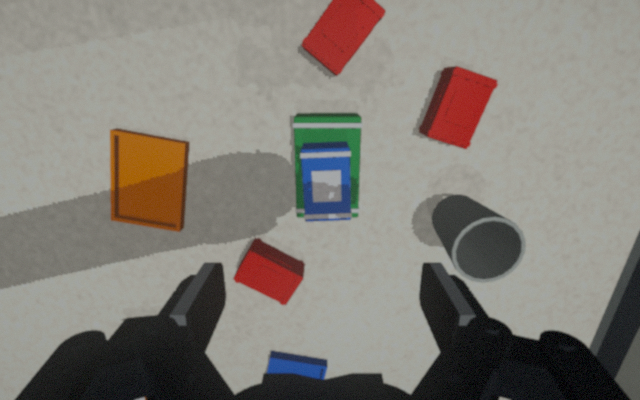

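The wrist view shows the blue top face at about (302–351, 150–219) with its label at (326,186). The green carton's top spans about (293–361, 121–217), and the orange tray's rim corners are (111,129), (188,142), (184,230) and (112,219).

Run:
```python
from h import *
P=np.load('P1.npy');T=PM('top')
t=lambda p:((p[0]+.5)/2.9-.5+190,(p[1]+.5)/2.9-.5+135)
def q(n,c,z):
    w=np.array([at_z(P,p,z) for p in c]);l=(w[0]-w[3]+w[1]-w[2])/2;s=(w[1]-w[0]+w[2]-w[3])/2
    print(n,np.round(w.mean(0),4),np.round(np.degrees([np.arctan2(l[1],l[0]),np.arctan2(s[1],s[0])]),1),np.round([np.linalg.norm(l),np.linalg.norm(s)],4))
print(tri([(P,(326,186)),(T,t((165,173)))]))
q('blue',[(301,150),(351,149),(352,219),(304,220)],.07)
q('green',[(293,122),(361,121),(358,216),(296,217)],.038)
q('otray',[(111,129),(188,142),(184,230),(112,219)],.012)
```

```text
[0.62560124 0.25399274 0.06718637]
blue [0.6283 0.2545] [97.4  6.8] [0.0612 0.041 ]
green [0.6282 0.2588] [95.8  6.5] [0.0901 0.0598]
otray [0.4512 0.2234] [85.5 -4.2] [0.095  0.0743]
```

```bash
python3 -m creep '[{"fingers":1,"x":0.1,"y":-0.06,"z":-0.6,"yaw":0.1},{"fingers":1,"x":0,"y":0,"z":-1,"yaw":0},{"fingers":1,"x":0,"y":0,"z":-1,"yaw":0},{"fingers":1,"x":0,"y":0,"z":-1,"yaw":0},{"fingers":1,"x":0,"y":0,"z":-0.8,"yaw":0},{"fingers":1,"x":0,"y":0,"z":-0.4,"yaw":0},{"fingers":1,"x":0,"y":0,"z":-0.2,"yaw":0},{"fingers":1,"x":0,"y":0,"z":0,"yaw":0},{"fingers":1,"x":0,"y":0,"z":0,"yaw":0}]'
```

```text
time: 2.75
tool_pos: [0.6284, 0.2527, 0.053]
tcp_rot: [[-0.107, 0.994, 0.002], [0.994, 0.107, 0.001], [0.001, 0.002, -1.0]]
wrist_force: [0.6, -0.1, 0.4]
gripper_width: 0.0852
gripper_force: 0.0
```

```bash
python3 -m creep '[{"fingers":1,"x":-0.03,"y":0,"z":-0.1,"yaw":0},{"fingers":0.2,"x":0,"y":0,"z":0,"yaw":0},{"fingers":0,"x":0,"y":0,"z":0,"yaw":0},{"fingers":-0.2,"x":0,"y":0,"z":0,"yaw":0},{"fingers":-1,"x":0,"y":0,"z":0,"yaw":0},{"fingers":-1,"x":0,"y":0,"z":0,"yaw":0},{"fingers":-1,"x":0,"y":0,"z":0,"yaw":0},{"fingers":-1,"x":0,"y":0,"z":0,"yaw":0},{"fingers":-1,"x":0,"y":0,"z":0,"yaw":0}]'
```

```text
time: 3.65
tool_pos: [0.6272, 0.2521, 0.0489]
tcp_rot: [[-0.107, 0.994, 0.001], [0.994, 0.107, 0.0], [0.0, 0.001, -1.0]]
wrist_force: [-0.0, 0.1, 4.2]
gripper_width: 0.0388
gripper_force: 62.4
```

```bash
python3 -m creep '[{"fingers":-1,"x":0,"y":0,"z":0.3,"yaw":0},{"fingers":-1,"x":0,"y":0,"z":0.8,"yaw":0},{"fingers":-1,"x":0,"y":0,"z":1,"yaw":0},{"fingers":-1,"x":0,"y":-0.3,"z":0.8,"yaw":0},{"fingers":-1,"x":-0.05,"y":-0.7,"z":0.3,"yaw":-0.2},{"fingers":-1,"x":-0.1,"y":-1,"z":0,"yaw":-0.3},{"fingers":-1,"x":-0.1,"y":-1,"z":0,"yaw":-0.3},{"fingers":-1,"x":-0.1,"y":-1,"z":0,"yaw":-0.3},{"fingers":-1,"x":-0.1,"y":-1,"z":0,"yaw":-0.3},{"fingers":-1,"x":-0.07,"y":-1,"z":0,"yaw":-0.3}]'
python3 -m creep '[{"fingers":-1,"x":0,"y":-1,"z":0,"yaw":-0.1},{"fingers":-1,"x":0,"y":-1,"z":0,"yaw":0},{"fingers":-1,"x":0,"y":-0.8,"z":0,"yaw":0},{"fingers":-1,"x":0,"y":-0.5,"z":0,"yaw":0},{"fingers":-1,"x":0,"y":-0.3,"z":0,"yaw":0},{"fingers":-1,"x":0,"y":0,"z":0,"yaw":0},{"fingers":-1,"x":0,"y":0,"z":0,"yaw":0}]'
python3 - <<'E'
from h import *
P=PM('wrist');np.save('P2.npy',P);s=get_state();print(s['tool_pos'],np.degrees(np.arctan2(s['tcp_rot'][1][1],s['tcp_rot'][0][1])))
cv2.imwrite('pics/w2.png',read_camera('wrist')[:,:,::-1])
E
```

```text
time: 4.65
tool_pos: [0.6103, 0.0691, 0.1439]
tcp_rot: [[0.074, 0.997, -0.001], [0.997, -0.074, -0.0], [-0.0, -0.001, -1.0]]
wrist_force: [1.0, -0.1, -0.8]
gripper_width: 0.039
gripper_force: 61.9
time: 5.35
tool_pos: [0.6111, -0.0347, 0.1442]
tcp_rot: [[0.08, 0.997, -0.0], [0.997, -0.08, 0.001], [0.001, -0.0, -1.0]]
wrist_force: [-0.2, -0.1, -0.3]
gripper_width: 0.0389
gripper_force: 61.9
[ 0.61113627 -0.03466247  0.14415813] -4.592888775085923
```

View pics/w2.png

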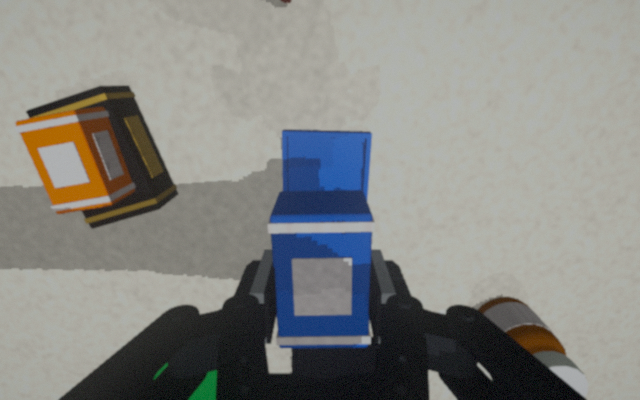

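The blue carton is held level over the blue tray. The tray's far rim corners are at (283,131) and (371,133). The held carton's top face is at (268–373, 221–346), and the orange top face at (17,122), (91,109), (108,207), (54,213).

Run:
```python
from h import *
P=np.load('P2.npy');T=PM('top')
a,b=at_z(P,(283,131),.012),at_z(P,(371,133),.012);print('rim',a,b,'len',np.hypot(*(b-a)),np.degrees(np.arctan2(*(b-a)[::-1])))
print('tray centre',(a+b)/2+.048*np.array([(b-a)[1],-(b-a)[0]])/np.hypot(*(b-a)))
w=np.array([at_z(P,p,.165) for p in [(268,222),(373,221),(372,346),(276,347)]]);print('held',w.mean(0),w)
w=np.array([at_z(P,p,.070) for p in [(17,122),(91,109),(108,207),(54,213)]]);print('or',w.mean(0),w.tolist())
t=lambda p:((p[0]+.5)/2.9-.5+190,(p[1]+.5)/2.9-.5+135)
print(tri([(P,(63,165)),(T,t((404,396)))]))
```

```text
rim [0.58393664 0.01240496] [0.6537839  0.00526494] len 0.07021124646938835 -5.836689492736238
tray centre [ 0.61397899 -0.03891621]
held [ 0.61163018 -0.03308317] [[ 0.59309686 -0.00186798]
 [ 0.63344577 -0.0046617 ]
 [ 0.63111528 -0.06431382]
 [ 0.58886283 -0.06148919]]
or [0.44954532 0.00929021] [[0.42656626005503806, 0.03858391421690467], [0.4748332838348411, 0.042647010551633384], [0.46729605472078145, -0.02135542476019053], [0.42948566556833123, -0.022714675505624834]]
[0.44234875 0.00838017 0.06500116]
```

```bash
python3 -m creep '[{"fingers":-1,"x":0.06,"y":-0.15,"z":-0.4,"yaw":-0.1},{"fingers":-1,"x":0,"y":0,"z":-1,"yaw":0},{"fingers":-1,"x":0,"y":0,"z":-1,"yaw":0},{"fingers":-1,"x":0,"y":0,"z":-0.9,"yaw":0},{"fingers":-1,"x":0,"y":0,"z":-0.5,"yaw":0},{"fingers":-1,"x":0,"y":0,"z":-0.3,"yaw":0},{"fingers":-1,"x":0,"y":0,"z":-0.1,"yaw":0},{"fingers":-1,"x":0,"y":0,"z":0,"yaw":0},{"fingers":-1,"x":0,"y":0,"z":0,"yaw":0}]'
```

```text
time: 6.3
tool_pos: [0.614, -0.0406, 0.0196]
tcp_rot: [[0.092, 0.996, 0.002], [0.996, -0.092, 0.0], [0.0, 0.002, -1.0]]
wrist_force: [-0.5, 0.2, -0.3]
gripper_width: 0.0392
gripper_force: 61.9
```

```bash
python3 -m creep '[{"fingers":-1,"x":-0.02,"y":0.04,"z":-0.08,"yaw":0},{"fingers":-1,"x":0,"y":0,"z":-0.05,"yaw":0},{"fingers":-1,"x":0,"y":0,"z":0,"yaw":0},{"fingers":-1,"x":0,"y":0,"z":0,"yaw":0}]'
```

```text
time: 6.7
tool_pos: [0.6128, -0.039, 0.0149]
tcp_rot: [[0.092, 0.996, 0.001], [0.996, -0.092, 0.0], [0.0, 0.001, -1.0]]
wrist_force: [1.4, 0.7, 2.7]
gripper_width: 0.0387
gripper_force: 62.0
```

Light contact with the floor (2.7 N), so I release and lift.

```bash
python3 -m creep '[{"fingers":-0.1,"x":0,"y":0,"z":0,"yaw":0},{"fingers":0,"x":0,"y":0,"z":0,"yaw":0},{"fingers":0.2,"x":0,"y":0,"z":0,"yaw":0},{"fingers":0.3,"x":0,"y":0,"z":0.1,"yaw":0},{"fingers":0.5,"x":0,"y":0,"z":0.5,"yaw":0},{"fingers":1,"x":0,"y":0,"z":1,"yaw":0},{"fingers":1,"x":0,"y":0,"z":1,"yaw":0},{"fingers":1,"x":-0.5,"y":0,"z":1,"yaw":0.5},{"fingers":1,"x":-1,"y":0.3,"z":1,"yaw":0.8},{"fingers":1,"x":-1,"y":0.3,"z":0.5,"yaw":0.8}]'
```

```text
time: 7.7
tool_pos: [0.5381, -0.0221, 0.1714]
tcp_rot: [[-0.129, 0.992, 0.005], [0.992, 0.129, -0.0], [-0.001, 0.005, -1.0]]
wrist_force: [-0.3, 1.6, 0.7]
gripper_width: 0.085
gripper_force: 0.0
```

```bash
python3 -m creep '[{"fingers":1,"x":-0.9,"y":0.3,"z":0.5,"yaw":0},{"fingers":1,"x":-0.9,"y":0.3,"z":0.3,"yaw":0},{"fingers":1,"x":-0.8,"y":0.3,"z":0.1,"yaw":0},{"fingers":1,"x":-0.5,"y":0.1,"z":0,"yaw":0},{"fingers":1,"x":0,"y":0,"z":0,"yaw":0},{"fingers":1,"x":0,"y":0,"z":0,"yaw":0},{"fingers":1,"x":0,"y":0,"z":0,"yaw":0}]'
python3 - <<'E'
from h import *
P=PM('wrist');np.save('P3.npy',P);s=get_state();print(s['tool_pos'],np.degrees(np.arctan2(s['tcp_rot'][1][1],s['tcp_rot'][0][1])))
cv2.imwrite('pics/w3.png',read_camera('wrist')[:,:,::-1])
E
```

```text
time: 8.4
tool_pos: [0.4451, 0.0082, 0.1949]
tcp_rot: [[-0.127, 0.992, 0.001], [0.992, 0.127, -0.0], [-0.0, 0.001, -1.0]]
wrist_force: [-0.6, 0.6, -0.1]
gripper_width: 0.0858
gripper_force: 0.0
[0.44513369 0.00816953 0.19490254] 7.280714906665338
```

View pics/w3.png

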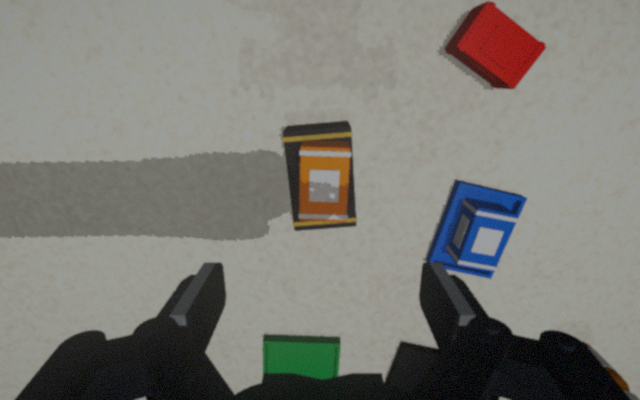

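The blue carton sits flat in its tray at about (480,240). The orange top face is at (299–351, 149–220) with its label at (324,187), and the black top corners are near (284,134), (352,128), (356,226) and (294,230).

Run:
```python
from h import *
P=np.load('P3.npy');T=PM('top')
t=lambda p:((p[0]+.5)/2.9-.5+190,(p[1]+.5)/2.9-.5+135)
def q(n,c,z):
    w=np.array([at_z(P,p,z) for p in c]);l=(w[0]-w[3]+w[1]-w[2])/2;s=(w[1]-w[0]+w[2]-w[3])/2
    print(n,np.round(w.mean(0),4),np.round(np.degrees([np.arctan2(l[1],l[0]),np.arctan2(s[1],s[0])]),1),np.round([np.linalg.norm(l),np.linalg.norm(s)],4))
print(tri([(P,(324,187)),(T,t((404,396)))]))
q('orange',[(299,149),(351,148),(350,220),(299,220)],.07)
q('black',[(284,134),(352,128),(356,226),(294,230)],.038)
```

```text
[0.44420958 0.00827818 0.06914034]
orange [0.4477 0.0099] [97.1  7.8] [0.061  0.0421]
black [0.4459 0.0033] [101.3  11.8] [0.0921 0.0593]
```

```bash
python3 -m creep '[{"fingers":1,"x":0.05,"y":0.01,"z":-0.6,"yaw":0},{"fingers":1,"x":0,"y":0,"z":-1,"yaw":0},{"fingers":1,"x":0,"y":0,"z":-1,"yaw":0},{"fingers":1,"x":0,"y":0,"z":-1,"yaw":0},{"fingers":1,"x":0,"y":0,"z":-0.8,"yaw":0},{"fingers":1,"x":0,"y":0,"z":-0.3,"yaw":0},{"fingers":1,"x":0,"y":0,"z":-0.1,"yaw":0},{"fingers":1,"x":0,"y":0,"z":0,"yaw":0},{"fingers":1,"x":0,"y":0,"z":0,"yaw":0},{"fingers":1,"x":0,"y":0,"z":0,"yaw":0}]'
```

```text
time: 9.45
tool_pos: [0.4468, 0.0091, 0.0516]
tcp_rot: [[-0.128, 0.992, 0.002], [0.992, 0.128, 0.001], [0.0, 0.002, -1.0]]
wrist_force: [-0.1, 0.1, -0.3]
gripper_width: 0.0854
gripper_force: 0.0
```

```bash
python3 -m creep '[{"fingers":1,"x":0,"y":0,"z":-0.06,"yaw":0},{"fingers":0.2,"x":0,"y":0,"z":0,"yaw":0},{"fingers":0,"x":0,"y":0,"z":0,"yaw":0},{"fingers":-0.2,"x":0,"y":0,"z":0,"yaw":0},{"fingers":-1,"x":0,"y":0,"z":0,"yaw":0},{"fingers":-1,"x":0,"y":0,"z":0,"yaw":0},{"fingers":-1,"x":0,"y":0,"z":0,"yaw":0},{"fingers":-1,"x":0,"y":0,"z":0,"yaw":0},{"fingers":-1,"x":0,"y":0,"z":0,"yaw":0}]'
```

```text
time: 10.35
tool_pos: [0.4463, 0.009, 0.0491]
tcp_rot: [[-0.128, 0.992, 0.001], [0.992, 0.128, 0.0], [0.0, 0.001, -1.0]]
wrist_force: [0.9, -0.4, 5.6]
gripper_width: 0.0388
gripper_force: 61.7
```

```bash
python3 -m creep '[{"fingers":-1,"x":0,"y":0,"z":0.3,"yaw":0},{"fingers":-1,"x":0,"y":0,"z":0.8,"yaw":0},{"fingers":-1,"x":0,"y":0,"z":1,"yaw":0},{"fingers":-1,"x":0,"y":0.4,"z":0.8,"yaw":-0.2},{"fingers":-1,"x":0,"y":1,"z":0.3,"yaw":-0.4},{"fingers":-1,"x":0,"y":1,"z":0,"yaw":-0.4},{"fingers":-1,"x":0,"y":1,"z":0,"yaw":-0.4},{"fingers":-1,"x":0,"y":1,"z":0,"yaw":-0.4},{"fingers":-1,"x":0,"y":1,"z":0,"yaw":-0.2},{"fingers":-1,"x":0,"y":1,"z":0,"yaw":0}]'
python3 -m creep '[{"fingers":-1,"x":0,"y":0.5,"z":0,"yaw":0},{"fingers":-1,"x":0,"y":0.2,"z":0,"yaw":0},{"fingers":-1,"x":0,"y":0,"z":0,"yaw":0},{"fingers":-1,"x":0,"y":0,"z":0,"yaw":0},{"fingers":-1,"x":0,"y":0,"z":0,"yaw":0}]'
python3 - <<'E'
from h import *
P=PM('wrist');np.save('P4.npy',P);s=get_state();print(s['tool_pos'],np.degrees(np.arctan2(s['tcp_rot'][1][1],s['tcp_rot'][0][1])))
cv2.imwrite('pics/w4.png',read_camera('wrist')[:,:,::-1])
E
```

```text
time: 11.35
tool_pos: [0.4451, 0.2018, 0.1445]
tcp_rot: [[0.082, 0.997, -0.001], [0.997, -0.082, -0.001], [-0.001, -0.001, -1.0]]
wrist_force: [0.2, 0.5, 0.2]
gripper_width: 0.039
gripper_force: 60.9
time: 11.85
tool_pos: [0.4461, 0.2203, 0.1447]
tcp_rot: [[0.084, 0.996, -0.0], [0.996, -0.084, -0.0], [-0.0, 0.0, -1.0]]
wrist_force: [0.5, 1.1, -0.2]
gripper_width: 0.0387
gripper_force: 60.9
[0.446059   0.22034609 0.14465701] -4.798907322015143
```

View pics/w4.png

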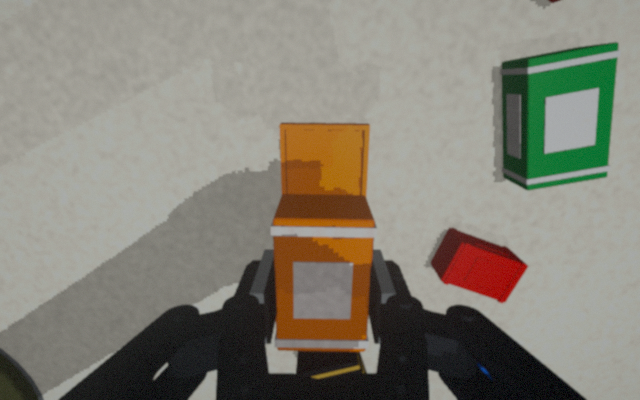

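Orange is held level over its tray, whose far rim corners are (280,123) and (369,124). Green now stands clear at about (565,115).

Run:
```python
from h import *
P=np.load('P4.npy')
a,b=at_z(P,(280,123),.012),at_z(P,(369,124),.012);d=(b-a)/np.hypot(*(b-a));print('len',np.hypot(*(b-a)),np.degrees(np.arctan2(d[1],d[0])))
print('tray centre',(a+b)/2+.048*np.array([d[1],-d[0]]))
w=np.array([at_z(P,p,.165) for p in [(271,226),(375,226),(370,350),(278,351)]]);print('held',w.mean(0))
```

```text
len 0.0705437126783071 -5.38580706622344
tray centre [0.44799138 0.22261978]
held [0.44684654 0.21952416]
```

```bash
python3 -m creep '[{"fingers":-1,"x":0.03,"y":0.09,"z":-0.4,"yaw":-0.05},{"fingers":-1,"x":0,"y":0,"z":-1,"yaw":0},{"fingers":-1,"x":0,"y":0,"z":-1,"yaw":0},{"fingers":-1,"x":0,"y":0,"z":-0.9,"yaw":0},{"fingers":-1,"x":0,"y":0,"z":-0.6,"yaw":0},{"fingers":-1,"x":0,"y":0,"z":-0.3,"yaw":0},{"fingers":-1,"x":0,"y":0,"z":-0.05,"yaw":0},{"fingers":-1,"x":0,"y":0,"z":0,"yaw":0},{"fingers":-1,"x":0,"y":0,"z":0,"yaw":0},{"fingers":-1,"x":0,"y":0,"z":0,"yaw":0}]'
```

```text
time: 12.9
tool_pos: [0.4474, 0.2251, 0.0181]
tcp_rot: [[0.087, 0.996, 0.002], [0.996, -0.087, 0.001], [0.001, 0.002, -1.0]]
wrist_force: [-0.2, -0.2, -0.5]
gripper_width: 0.039
gripper_force: 61.1
```

```bash
python3 -m creep '[{"fingers":-1,"x":0,"y":-0.07,"z":-0.05,"yaw":0},{"fingers":-1,"x":0,"y":0,"z":-0.05,"yaw":0},{"fingers":-1,"x":0,"y":0,"z":0,"yaw":0},{"fingers":-1,"x":0,"y":0,"z":0,"yaw":0}]'
```

```text
time: 13.3
tool_pos: [0.4471, 0.2223, 0.0151]
tcp_rot: [[0.087, 0.996, 0.001], [0.996, -0.087, 0.0], [0.0, 0.001, -1.0]]
wrist_force: [-1.7, -1.3, 6.1]
gripper_width: 0.0386
gripper_force: 61.7
```

```bash
python3 -m creep '[{"fingers":-0.1,"x":0,"y":0,"z":0,"yaw":0},{"fingers":0,"x":0,"y":0,"z":0,"yaw":0},{"fingers":0.2,"x":0,"y":0,"z":0,"yaw":0},{"fingers":0.3,"x":0,"y":0,"z":0.1,"yaw":0},{"fingers":0.5,"x":0,"y":0,"z":0.5,"yaw":0},{"fingers":1,"x":0,"y":0,"z":1,"yaw":0},{"fingers":1,"x":0,"y":0,"z":1,"yaw":0},{"fingers":1,"x":0.5,"y":0.1,"z":1,"yaw":0.4},{"fingers":1,"x":1,"y":0.2,"z":1,"yaw":0.5},{"fingers":1,"x":1,"y":0.2,"z":0.6,"yaw":0.5}]'
python3 -m creep '[{"fingers":1,"x":1,"y":0.2,"z":0.2,"yaw":0.45},{"fingers":1,"x":1,"y":0.2,"z":0,"yaw":0},{"fingers":1,"x":0.9,"y":0.2,"z":0,"yaw":0},{"fingers":1,"x":0.5,"y":0.1,"z":0,"yaw":0},{"fingers":1,"x":0,"y":0,"z":0,"yaw":0},{"fingers":1,"x":0,"y":0,"z":0,"yaw":0},{"fingers":1,"x":0,"y":0,"z":0,"yaw":0}]'
python3 - <<'E'
from h import *
P=PM('wrist');np.save('P5.npy',P);s=get_state();print(s['tool_pos'],np.degrees(np.arctan2(s['tcp_rot'][1][1],s['tcp_rot'][0][1])))
cv2.imwrite('pics/w5.png',read_camera('wrist')[:,:,::-1])
E
```

```text
time: 14.3
tool_pos: [0.5233, 0.2384, 0.1733]
tcp_rot: [[-0.063, 0.998, 0.003], [0.998, 0.063, 0.002], [0.002, 0.003, -1.0]]
wrist_force: [0.3, 0.4, 0.5]
gripper_width: 0.0853
gripper_force: 0.0
time: 15.0
tool_pos: [0.6227, 0.2585, 0.1761]
tcp_rot: [[-0.107, 0.994, -0.001], [0.994, 0.107, -0.0], [0.0, -0.001, -1.0]]
wrist_force: [0.4, -0.3, -0.4]
gripper_width: 0.0853
gripper_force: 0.0
[0.62269344 0.25853674 0.17610247] 6.152584732268351
```

View pics/w5.png

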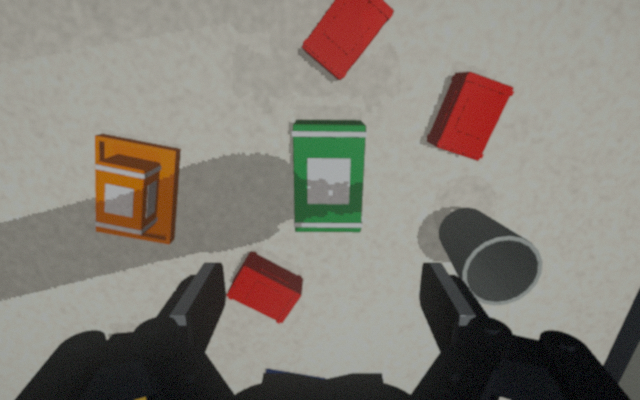

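The orange carton is flat in its tray at about (135,190). The green top face has corners (292,131), (367,130), (361,232), (295,232) and its label at (329,181).

Run:
```python
from h import *
P=np.load('P5.npy');T=PM('top')
t=lambda p:((p[0]+.5)/2.9-.5+190,(p[1]+.5)/2.9-.5+135)
c=[(292,131),(367,130),(361,232),(295,232)]
for a,b in zip(c,[(118,150),(219,151),(218,213),(116,212)]): pass
w=np.array([at_z(P,p,.038) for p in c]);l=(w[0]-w[3]+w[1]-w[2])/2;s=(w[1]-w[0]+w[2]-w[3])/2
print(w.mean(0),np.degrees([np.arctan2(l[1],l[0]),np.arctan2(s[1],s[0])]),np.linalg.norm(l),np.linalg.norm(s),at_z(P,(329,181),.038))
for a,b in [((292,131),(118,150)),((295,232),(219,151)),((367,130),(118,150))]: pass
# top-view order: (x+,y+),(x+,y-),(x-,y-),(x-,y+)
tp=[(116,212),(118,150),(219,151),(218,213)]
for a,b in zip(c,tp): print(np.round(tri([(P,a),(T,t(b))]),4))
```

```text
[0.62873698 0.25813807] [95.75498082  6.59189361] 0.09043413970887555 0.06015952602632158 [0.62870681 0.26061415]
[0.5901 0.3011 0.0351]
[0.6501 0.3081 0.0411]
[0.6616 0.2129 0.0292]
[0.6008 0.2055 0.0262]
```

```bash
python3 -m creep '[{"fingers":1,"x":0.15,"y":0,"z":-0.6,"yaw":0.05},{"fingers":1,"x":0,"y":0,"z":-1,"yaw":0},{"fingers":1,"x":0,"y":0,"z":-1,"yaw":0},{"fingers":1,"x":0,"y":0,"z":-1,"yaw":0},{"fingers":1,"x":0,"y":0,"z":-1,"yaw":0},{"fingers":1,"x":0,"y":0,"z":-0.6,"yaw":0},{"fingers":1,"x":0,"y":0,"z":-0.2,"yaw":0},{"fingers":1,"x":0,"y":0,"z":0,"yaw":0},{"fingers":1,"x":0,"y":0,"z":0,"yaw":0},{"fingers":1,"x":0,"y":0,"z":0,"yaw":0}]'
```

```text
time: 16.05
tool_pos: [0.6294, 0.2591, 0.016]
tcp_rot: [[-0.112, 0.994, 0.003], [0.994, 0.112, 0.001], [0.001, 0.003, -1.0]]
wrist_force: [0.4, 0.2, -0.7]
gripper_width: 0.0854
gripper_force: 0.0
```

```bash
python3 -m creep '[{"fingers":1,"x":-0.05,"y":0,"z":-0.08,"yaw":0},{"fingers":0.7,"x":0,"y":0,"z":0,"yaw":0},{"fingers":0.5,"x":0,"y":0,"z":0,"yaw":0},{"fingers":0.3,"x":0,"y":0,"z":0,"yaw":0},{"fingers":-1,"x":0,"y":0,"z":0,"yaw":0},{"fingers":-1,"x":0,"y":0,"z":0,"yaw":0},{"fingers":-1,"x":0,"y":0,"z":0,"yaw":0},{"fingers":-1,"x":0,"y":0,"z":0,"yaw":0},{"fingers":-1,"x":0,"y":0,"z":0,"yaw":0}]'
```

```text
time: 16.95
tool_pos: [0.6272, 0.2588, 0.0124]
tcp_rot: [[-0.112, 0.994, 0.001], [0.994, 0.112, 0.001], [0.0, 0.001, -1.0]]
wrist_force: [1.5, 0.9, 5.1]
gripper_width: 0.0587
gripper_force: 67.6
```

```bash
python3 -m creep '[{"fingers":-1,"x":0,"y":0,"z":0.3,"yaw":0},{"fingers":-1,"x":0,"y":0,"z":0.8,"yaw":0},{"fingers":-1,"x":0,"y":0,"z":1,"yaw":0},{"fingers":-1,"x":0,"y":-0.3,"z":1,"yaw":0},{"fingers":-1,"x":-0.2,"y":-0.7,"z":0.6,"yaw":0},{"fingers":-1,"x":-0.3,"y":-1,"z":0.3,"yaw":0},{"fingers":-1,"x":-0.3,"y":-1,"z":0,"yaw":0},{"fingers":-1,"x":-0.4,"y":-1,"z":0,"yaw":0},{"fingers":-1,"x":-0.4,"y":-1,"z":0,"yaw":0},{"fingers":-1,"x":-0.4,"y":-1,"z":0,"yaw":-0.1}]'
python3 -m creep '[{"fingers":-1,"x":-0.4,"y":-1,"z":0,"yaw":-0.1},{"fingers":-1,"x":-0.4,"y":-1,"z":0,"yaw":0},{"fingers":-1,"x":-0.4,"y":-1,"z":0,"yaw":0},{"fingers":-1,"x":-0.4,"y":-1,"z":0,"yaw":0},{"fingers":-1,"x":-0.4,"y":-1,"z":0,"yaw":0},{"fingers":-1,"x":-0.4,"y":-1,"z":0,"yaw":0},{"fingers":-1,"x":-0.4,"y":-1,"z":0,"yaw":0},{"fingers":-1,"x":-0.4,"y":-1,"z":0,"yaw":0},{"fingers":-1,"x":-0.4,"y":-1,"z":0,"yaw":0},{"fingers":-1,"x":-0.3,"y":-1,"z":0,"yaw":0}]'
```

```text
time: 17.95
tool_pos: [0.5652, 0.0772, 0.1311]
tcp_rot: [[-0.101, 0.995, -0.002], [0.995, 0.101, -0.0], [-0.0, -0.002, -1.0]]
wrist_force: [-0.3, -0.0, -1.6]
gripper_width: 0.0585
gripper_force: 66.9
time: 18.95
tool_pos: [0.448, -0.2223, 0.1313]
tcp_rot: [[-0.091, 0.996, -0.001], [0.996, 0.091, 0.001], [0.001, -0.001, -1.0]]
wrist_force: [1.1, -0.4, -1.3]
gripper_width: 0.0588
gripper_force: 66.9
```

```bash
python3 -m creep '[{"fingers":-1,"x":0.05,"y":-0.8,"z":0,"yaw":0},{"fingers":-1,"x":0.05,"y":-0.5,"z":0.2,"yaw":0},{"fingers":-1,"x":0,"y":-0.15,"z":0.2,"yaw":0},{"fingers":-1,"x":0,"y":0,"z":0,"yaw":0},{"fingers":-1,"x":0,"y":0,"z":0,"yaw":0},{"fingers":-1,"x":0,"y":0,"z":0,"yaw":0}]'
python3 - <<'E'
from h import *
P=PM('wrist');np.save('P6.npy',P);s=get_state();print(s['tool_pos'],np.degrees(np.arctan2(s['tcp_rot'][1][1],s['tcp_rot'][0][1])))
cv2.imwrite('pics/w6.png',read_camera('wrist')[:,:,::-1])
E
```

```text
time: 19.55
tool_pos: [0.4527, -0.2635, 0.1433]
tcp_rot: [[-0.093, 0.996, -0.001], [0.996, 0.093, 0.001], [0.001, -0.0, -1.0]]
wrist_force: [0.0, 0.5, -1.5]
gripper_width: 0.0588
gripper_force: 66.9
[ 0.45267292 -0.26349674  0.14333966] 5.339858157614834
```

View pics/w6.png

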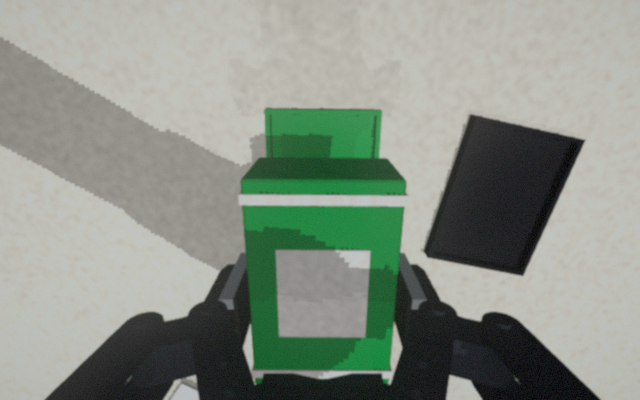

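Green is held over its tray, whose far rim corners are (265,108) and (382,109). The held top face's far edge runs from (239,193) to (406,193). The black tray rim corners are (470,115), (584,140), (523,274), (424,256).

Run:
```python
from h import *
P=np.load('P6.npy')
a,b=at_z(P,(265,108),.012),at_z(P,(382,109),.012);d=(b-a)/np.hypot(*(b-a));print('len',np.hypot(*(b-a)),np.degrees(np.arctan2(d[1],d[0])))
print('tray centre',(a+b)/2+.064*np.array([d[1],-d[0]]))
a,b=at_z(P,(239,193),.169),at_z(P,(406,193),.169);d=(b-a)/np.hypot(*(b-a));print('held',(a+b)/2+.048*np.array([d[1],-d[0]]),np.hypot(*(b-a)))
w=np.array([at_z(P,p,.012) for p in [(470,115),(584,140),(523,274),(424,256)]]);l=(w[0]-w[3]+w[1]-w[2])/2;s=(w[1]-w[0]+w[2]-w[3])/2
print('ktray',w.mean(0),np.degrees([np.arctan2(l[1],l[0]),np.arctan2(s[1],s[0])]),np.linalg.norm(l),np.linalg.norm(s))
```

```text
len 0.09105479743982536 4.915701382009405
tray centre [ 0.45377397 -0.2651979 ]
held [ 0.45348963 -0.26687988] 0.060044295893350925
ktray [ 0.60402502 -0.26348134] [83.93770401 -6.15056337] 0.125851452260686 0.09519872347799045
```

```bash
python3 -m creep '[{"fingers":-1,"x":0,"y":0,"z":-0.4,"yaw":-0.05},{"fingers":-1,"x":0,"y":0,"z":-1,"yaw":0},{"fingers":-1,"x":0,"y":0,"z":-1,"yaw":0},{"fingers":-1,"x":0,"y":0,"z":-0.9,"yaw":0},{"fingers":-1,"x":0,"y":0,"z":-0.5,"yaw":0},{"fingers":-1,"x":0,"y":0,"z":-0.3,"yaw":0},{"fingers":-1,"x":0,"y":0,"z":0,"yaw":0},{"fingers":-1,"x":0,"y":0,"z":0,"yaw":0},{"fingers":-1,"x":0,"y":0,"z":0,"yaw":0}]'
```

```text
time: 20.5
tool_pos: [0.4537, -0.2655, 0.022]
tcp_rot: [[-0.086, 0.996, 0.002], [0.996, 0.086, -0.001], [-0.001, 0.002, -1.0]]
wrist_force: [0.3, 0.2, -0.5]
gripper_width: 0.059
gripper_force: 66.9
```

```bash
python3 -m creep '[{"fingers":-1,"x":0,"y":0.03,"z":-0.07,"yaw":0},{"fingers":-1,"x":0,"y":0,"z":-0.07,"yaw":0},{"fingers":-1,"x":0,"y":0,"z":0,"yaw":0},{"fingers":-1,"x":0,"y":0,"z":0,"yaw":0},{"fingers":-1,"x":0,"y":0,"z":0,"yaw":0}]'
```

```text
time: 21.0
tool_pos: [0.4527, -0.2641, 0.0166]
tcp_rot: [[-0.086, 0.996, 0.0], [0.996, 0.086, -0.0], [-0.0, 0.0, -1.0]]
wrist_force: [0.0, 0.0, -1.6]
gripper_width: 0.0588
gripper_force: 66.9
```

```bash
python3 -m creep '[{"fingers":-1,"x":0,"y":0,"z":-0.03,"yaw":0},{"fingers":-1,"x":0,"y":0,"z":0,"yaw":0},{"fingers":-1,"x":0,"y":0,"z":0,"yaw":0}]'
```

```text
time: 21.3
tool_pos: [0.4528, -0.2641, 0.0164]
tcp_rot: [[-0.086, 0.996, 0.0], [0.996, 0.086, 0.0], [0.0, 0.0, -1.0]]
wrist_force: [-1.5, 1.1, 5.6]
gripper_width: 0.0588
gripper_force: 67.7
```

```bash
python3 -m creep '[{"fingers":0.5,"x":0,"y":0,"z":0,"yaw":0},{"fingers":0.6,"x":0,"y":0,"z":0,"yaw":0},{"fingers":0.8,"x":0,"y":0,"z":0,"yaw":0},{"fingers":0.8,"x":0,"y":0,"z":0.1,"yaw":0},{"fingers":0.8,"x":0,"y":0,"z":0.5,"yaw":0},{"fingers":1,"x":0,"y":0,"z":1,"yaw":0},{"fingers":1,"x":0,"y":0,"z":1,"yaw":0},{"fingers":1,"x":0,"y":0.4,"z":1,"yaw":0.3},{"fingers":1,"x":-0.1,"y":0.8,"z":1,"yaw":0.4},{"fingers":1,"x":-0.1,"y":1,"z":0.6,"yaw":0.4}]'
python3 -m creep '[{"fingers":1,"x":0,"y":1,"z":0.2,"yaw":0},{"fingers":1,"x":0,"y":1,"z":0,"yaw":0},{"fingers":1,"x":0,"y":1,"z":0,"yaw":0},{"fingers":1,"x":0,"y":1,"z":0,"yaw":0},{"fingers":1,"x":0,"y":1,"z":0,"yaw":0},{"fingers":1,"x":0,"y":0.9,"z":0,"yaw":0},{"fingers":1,"x":0,"y":0.6,"z":0,"yaw":0},{"fingers":1,"x":0,"y":0.2,"z":0,"yaw":0},{"fingers":1,"x":0,"y":0,"z":0,"yaw":0},{"fingers":1,"x":0,"y":0,"z":0,"yaw":0}]'
python3 - <<'E'
from h import *
P=PM('wrist');np.save('P7.npy',P);s=get_state();print(s['tool_pos'],np.degrees(np.arctan2(s['tcp_rot'][1][1],s['tcp_rot'][0][1])))
cv2.imwrite('pics/w7.png',read_camera('wrist')[:,:,::-1])
E
```

```text
time: 22.3
tool_pos: [0.4474, -0.1993, 0.1754]
tcp_rot: [[-0.198, 0.98, 0.005], [0.98, 0.198, -0.002], [-0.003, 0.004, -1.0]]
wrist_force: [1.2, 0.6, -0.8]
gripper_width: 0.0854
gripper_force: 0.0
time: 23.3
tool_pos: [0.4468, 0.0017, 0.1781]
tcp_rot: [[-0.199, 0.98, 0.001], [0.98, 0.199, -0.0], [-0.001, 0.001, -1.0]]
wrist_force: [-0.3, 0.2, -0.3]
gripper_width: 0.0855
gripper_force: 0.0
[0.44682589 0.00169896 0.17808017] 11.450219324897972
```

View pics/w7.png

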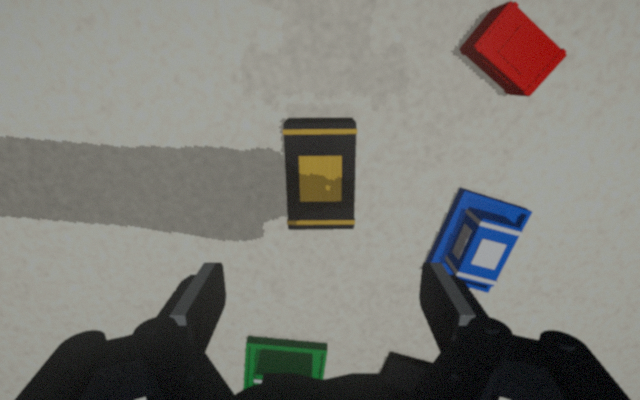

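The black carton is alone and aligned between the fingers, with its top at (283–357, 128–229) and its label at (320,179). Green and blue sit in their trays.

```bash
python3 -m creep '[{"fingers":1,"x":0,"y":0.03,"z":-0.6,"yaw":0},{"fingers":1,"x":0,"y":0,"z":-1,"yaw":0},{"fingers":1,"x":0,"y":0,"z":-1,"yaw":0},{"fingers":1,"x":0,"y":0,"z":-1,"yaw":0},{"fingers":1,"x":0,"y":0,"z":-1,"yaw":0},{"fingers":1,"x":0,"y":0,"z":-0.6,"yaw":0},{"fingers":1,"x":0,"y":0,"z":-0.2,"yaw":0},{"fingers":1,"x":0,"y":0,"z":-0.05,"yaw":0},{"fingers":1,"x":0,"y":0,"z":0,"yaw":0},{"fingers":1,"x":0,"y":0,"z":0,"yaw":0}]'
python3 -m creep '[{"fingers":1,"x":0,"y":0,"z":-0.06,"yaw":0},{"fingers":0.7,"x":0,"y":0,"z":0,"yaw":0},{"fingers":0.5,"x":0,"y":0,"z":0,"yaw":0},{"fingers":0.3,"x":0,"y":0,"z":0,"yaw":0},{"fingers":-1,"x":0,"y":0,"z":0,"yaw":0},{"fingers":-1,"x":0,"y":0,"z":0,"yaw":0},{"fingers":-1,"x":0,"y":0,"z":0,"yaw":0},{"fingers":-1,"x":0,"y":0,"z":0,"yaw":0},{"fingers":-1,"x":0,"y":0,"z":0,"yaw":0}]'
```

```text
time: 24.35
tool_pos: [0.4478, 0.0038, 0.0153]
tcp_rot: [[-0.2, 0.98, 0.002], [0.98, 0.2, 0.0], [-0.0, 0.002, -1.0]]
wrist_force: [-0.1, 1.0, -0.5]
gripper_width: 0.0854
gripper_force: 0.0
time: 25.25
tool_pos: [0.4472, 0.0039, 0.0129]
tcp_rot: [[-0.2, 0.98, 0.001], [0.98, 0.2, 0.0], [-0.0, 0.001, -1.0]]
wrist_force: [-0.6, -0.3, 5.8]
gripper_width: 0.0589
gripper_force: 65.6
```

```bash
python3 -m creep '[{"fingers":-1,"x":0,"y":0,"z":0.3,"yaw":0},{"fingers":-1,"x":0,"y":0,"z":0.8,"yaw":0},{"fingers":-1,"x":0,"y":0,"z":1,"yaw":0},{"fingers":-1,"x":0.2,"y":-0.3,"z":1,"yaw":-0.1},{"fingers":-1,"x":0.4,"y":-0.7,"z":0.8,"yaw":-0.3},{"fingers":-1,"x":0.6,"y":-1,"z":0.4,"yaw":-0.4},{"fingers":-1,"x":0.6,"y":-1,"z":0,"yaw":-0.4},{"fingers":-1,"x":0.6,"y":-1,"z":0,"yaw":-0.4},{"fingers":-1,"x":0.6,"y":-1,"z":0,"yaw":-0.4},{"fingers":-1,"x":0.6,"y":-1,"z":0,"yaw":-0.4}]'
python3 -m creep '[{"fingers":-1,"x":0.6,"y":-1,"z":0,"yaw":-0.4},{"fingers":-1,"x":0.6,"y":-1,"z":0,"yaw":-0.14},{"fingers":-1,"x":0.3,"y":-0.6,"z":0,"yaw":0},{"fingers":-1,"x":0.13,"y":-0.3,"z":0,"yaw":0},{"fingers":-1,"x":0,"y":0,"z":0,"yaw":0},{"fingers":-1,"x":0,"y":0,"z":0,"yaw":0},{"fingers":-1,"x":0,"y":0,"z":0,"yaw":0}]'
python3 - <<'E'
from h import *
P=PM('wrist');np.save('P8.npy',P);s=get_state();print(s['tool_pos'],np.degrees(np.arctan2(s['tcp_rot'][1][1],s['tcp_rot'][0][1])))
im=read_camera('wrist')[:,:,::-1];im=cv2.convertScaleAbs(im[60:400,160:500],alpha=1.8);cv2.imwrite('pics/w8.png',cv2.resize(im,None,fx=1.7,fy=1.7))
E
```

```text
time: 26.25
tool_pos: [0.5549, -0.1771, 0.1413]
tcp_rot: [[0.051, 0.999, -0.0], [0.999, -0.051, 0.0], [0.0, -0.0, -1.0]]
wrist_force: [1.1, -0.5, -0.2]
gripper_width: 0.0589
gripper_force: 64.9
time: 26.95
tool_pos: [0.6035, -0.2613, 0.1414]
tcp_rot: [[0.105, 0.995, -0.0], [0.995, -0.105, 0.001], [0.001, -0.0, -1.0]]
wrist_force: [-0.1, 0.2, -1.3]
gripper_width: 0.0584
gripper_force: 64.9
[ 0.60347363 -0.26128699  0.14137109] -6.008232780086921
```

View pics/w8.png

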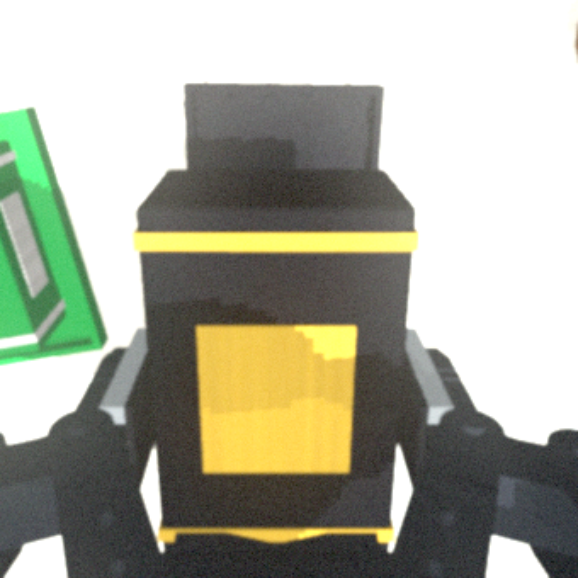

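Black is held over its tray. The crop shows the far rim at (186,84)–(383,87) and the held top's far edge at about (135,226)–(418,226).

Run:
```python
from h import *
P=np.load('P8.npy')
f=lambda u,v:(u/1.7+160,v/1.7+60)
for n,p,q,z,h in [('tray',(186,84),(383,87),.012,.064),('held',(135,226),(418,226),.167,.048)]:
    a,b=at_z(P,f(*p),z),at_z(P,f(*q),z);d=(b-a)/np.hypot(*(b-a));print(n,np.hypot(*(b-a)),np.degrees(np.arctan2(d[1],d[0])),(a+b)/2+h*np.array([d[1],-d[0]]))
```

```text
tray 0.08970362078050949 -6.8071627052374435 [ 0.60662142 -0.26450344]
held 0.05987307817989742 -5.9656624663139555 [ 0.60356477 -0.26471472]
```

```bash
python3 -m creep '[{"fingers":-1,"x":0.06,"y":0,"z":-0.4,"yaw":-0.08},{"fingers":-1,"x":0,"y":0,"z":-1,"yaw":0},{"fingers":-1,"x":0,"y":0,"z":-1,"yaw":0},{"fingers":-1,"x":0,"y":0,"z":-0.9,"yaw":0},{"fingers":-1,"x":0,"y":0,"z":-0.5,"yaw":0},{"fingers":-1,"x":0,"y":0,"z":-0.2,"yaw":0},{"fingers":-1,"x":0,"y":0,"z":-0.05,"yaw":0},{"fingers":-1,"x":0,"y":0,"z":0,"yaw":0},{"fingers":-1,"x":0,"y":0,"z":0,"yaw":0}]'
python3 -m creep '[{"fingers":-1,"x":0,"y":0,"z":-0.06,"yaw":0},{"fingers":-1,"x":0,"y":0,"z":0,"yaw":0},{"fingers":-1,"x":0,"y":0,"z":0,"yaw":0},{"fingers":-1,"x":0,"y":0,"z":0,"yaw":0}]'
```

```text
time: 27.9
tool_pos: [0.6064, -0.2637, 0.0214]
tcp_rot: [[0.115, 0.993, 0.002], [0.993, -0.115, -0.001], [-0.001, 0.003, -1.0]]
wrist_force: [0.7, -0.3, 0.1]
gripper_width: 0.0588
gripper_force: 64.9
time: 28.3
tool_pos: [0.6055, -0.2631, 0.0182]
tcp_rot: [[0.115, 0.993, 0.0], [0.993, -0.115, -0.0], [-0.0, 0.0, -1.0]]
wrist_force: [-0.1, -0.3, -1.4]
gripper_width: 0.0589
gripper_force: 64.9
```

```bash
python3 -m creep '[{"fingers":-1,"x":0,"y":0,"z":-0.04,"yaw":0},{"fingers":-1,"x":0,"y":0,"z":-0.01,"yaw":0},{"fingers":-1,"x":0,"y":0,"z":0,"yaw":0},{"fingers":-1,"x":0,"y":0,"z":0,"yaw":0}]'
```

```text
time: 28.7
tool_pos: [0.6056, -0.2633, 0.017]
tcp_rot: [[0.115, 0.993, 0.001], [0.993, -0.115, -0.0], [-0.0, 0.001, -1.0]]
wrist_force: [-0.1, 0.5, 3.2]
gripper_width: 0.0589
gripper_force: 65.4
```

Contact (3.2 N), so I release, retreat and take a last look.

```bash
python3 -m creep '[{"fingers":0.5,"x":0,"y":0,"z":0,"yaw":0},{"fingers":0.6,"x":0,"y":0,"z":0,"yaw":0},{"fingers":0.8,"x":0,"y":0,"z":0,"yaw":0},{"fingers":0.8,"x":0,"y":0,"z":0.1,"yaw":0},{"fingers":0.8,"x":0,"y":0,"z":0.5,"yaw":0},{"fingers":1,"x":0,"y":0,"z":1,"yaw":0},{"fingers":1,"x":0,"y":0,"z":1,"yaw":0},{"fingers":1,"x":-0.2,"y":0,"z":1,"yaw":0},{"fingers":1,"x":-0.3,"y":0,"z":1,"yaw":0},{"fingers":1,"x":-0.3,"y":0,"z":1,"yaw":0}]'
python3 -m creep '[{"fingers":1,"x":-0.5,"y":0.8,"z":0.5,"yaw":0},{"fingers":1,"x":-0.5,"y":1,"z":0.3,"yaw":0},{"fingers":1,"x":-0.5,"y":1,"z":0,"yaw":0},{"fingers":1,"x":-0.5,"y":1,"z":0,"yaw":0},{"fingers":1,"x":0,"y":1,"z":0,"yaw":0},{"fingers":1,"x":0,"y":0.5,"z":0,"yaw":0},{"fingers":1,"x":0,"y":0,"z":0,"yaw":0},{"fingers":1,"x":0,"y":0,"z":0,"yaw":0},{"fingers":1,"x":0,"y":0,"z":0,"yaw":0}]'
python3 - <<'E'
from h import *
im=cv2.convertScaleAbs(read_camera('scene')[145:345,110:470,::-1],alpha=1.4);cv2.imwrite('pics/s9.png',cv2.resize(im,(792,440),interpolation=cv2.INTER_CUBIC))
E
```

```text
time: 29.7
tool_pos: [0.5812, -0.2634, 0.1872]
tcp_rot: [[0.115, 0.993, 0.001], [0.993, -0.115, -0.001], [-0.0, 0.002, -1.0]]
wrist_force: [1.1, 0.1, 0.7]
gripper_width: 0.0855
gripper_force: 0.0
time: 30.6
tool_pos: [0.5213, -0.106, 0.209]
tcp_rot: [[0.117, 0.993, 0.001], [0.993, -0.117, -0.001], [-0.001, 0.001, -1.0]]
wrist_force: [0.8, 0.6, 0.4]
gripper_width: 0.0853
gripper_force: 0.0
```

View pics/s9.png

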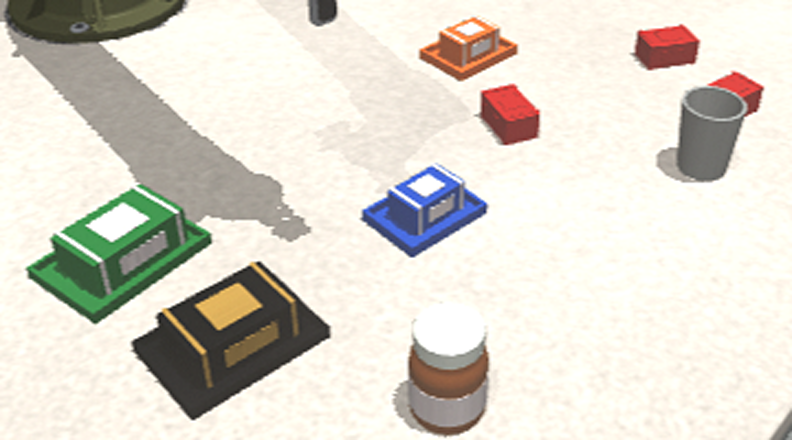

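All four cartons sit flat inside their own trays: green (118,235), black (230,320), blue (428,195) and orange (470,40). The jar, the beaker and the red look-alikes have not moved.

```bash
python3 -c "from station import *;print(sign_off())"
```

```text
the job is handed in; nothing more can be done
None
```

All four cartons are right side up and flat in the trays of their own colour, the jar and beaker were not moved, and the job was handed in at about 31 s on the robot's clock.

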